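# Lay the tea tray for one

### The arm

A 6-joint arm with a two-finger parallel gripper is mounted at the origin on a cart in front of the work surface, level with it; the furniture and walls round the work are solid. World frame = base frame: x ahead of the robot, y to its left, z up, the work surface at z = 0. Lengths are in m, angles in rad, forces in N, time in s.
With the tool pointing down it reaches from about 0.35 to 0.975 m from the base axis. Payload 4.9 kg.
Tool frame: the origin (TCP) lies midway between the tips of the shut fingers; the grasp point (between the pads) lies 19 mm behind it (manip.hold_point_z is the distance from the TCP to the grasp point, in m); z points along the fingers, y is the line along which they close (so a half turn about z gives the same grasp; the last joint's range is limited). The gripper opens to 85 mm and grips with 20 to 120 N. Pads are 22 mm wide; open, the fingers measure 114 mm over their backs; the gripper's body (76 mm by 85 mm) begins 54 mm behind the grasp point. The pads swing forward as they close: fully open they stand 13 mm farther back than shut.
Start: joints at [1.096, 0.053, 1.613, -0, 1.476, -0.119], TCP at [0.218, 0.586, 0.231] pointing down, gripper open.
Joint ranges: [-3.01, 3.01], [-1.01, 2.22], [0.06, 2.58], [-1.02, 4.17], [0.09, 2.62], [-3.14, 3.14]. Speed limits (rad/s): [2.57, 2.57, 3.14, 3.14, 3.14, 3.14].

### API

Orientations are given as a unit quaternion [w, x, y, z].
In Python, from plant import manip gives the robot as it stands. The module is installed in compiled form; this text tells all that it offers.
- The arm moves only by the shell command python3 -m jog 'ROWS' [OPENING]. ROWS is JSON, one flat list of numbers, 6 for each row, row after row: the shift along the tool's x, y, z in units of 0.1 m (1.0 is 0.1 m), then the turn, a rotation vector about the tool's x, y, z in units of 180 degrees (1.0 is 180 degrees). A call has 1 to 8 rows; each row is the pose to reach, as a shift and turn from the pose commanded when the call began, along the tool's axes at that moment, turning the shorter way round; what a row does not reach only later rows make up. A row lasts 1/8 s, in which the tool goes at most 62.5 mm and 10.7 degrees, less where a joint would pass 70% of its speed; a pose out of reach is approached as far as the arm can. A call with a number of a shift or a turn outside -1 to 1 is refused whole. A call with a gripper value outside its range is refused whole. OPENING is the finger opening in mm, from 0 to 85.4, set as the call begins (- or left out, the last holds). The fingers move at their own pace and stop on an object; the grip force is fixed at half the most. Time passes only in rows, so rows that repeat a pose let the fingers close. It gives the time, the measured TCP pose, the force, the opening and the grip force at its end, in the units of the state.
- manip.state(): the state, without advancing time (a new reading comes with each control period).
- manip.grab_frame(name): name is "side" or "top"; returns a dict with "img" (480x640x3 uint8, blue, green, red), "z_map" (480x640 float32, m along the optical axis (not along the pixel's ray), 0 where there is no reading), "fx", "fy", "cx", "cy" (pixels), "xyz" and "attitude" of the camera in the world. Camera axes: x right, y up, looking along -z (the intrinsics and any distortion apply to the point x, -y, -z); pixel columns grow to the right and rows downward; lengths in m; the calibration is good to about 2 mm. A picture is of the moment at which its call begins.
- manip.job_done(): hands the job in; it is judged then, once.
The state is a dict: "time": time; "joint_pos": joint angles; "joint_vel": joint speeds; "joint_efforts": joint torques, N m; "tool_pos": TCP position; "tool_rot": TCP orientation; "contact_force": force on the tool from outside, world axes, zero at the start; "ft_torque": the same for the moment, N m; "gripper_width": opening from 0.0 (shut) to 1.0 (fully open); "grasp_force": force on a finger pad.
Only numpy, scipy, OpenCV 4.12 (cv2) and the standard library are available. Lean on these libraries where they do the work, as an engineer would, in place of code of your own. Each camera call takes 0.05 s, during which the arm holds its last target. There are 200 camera calls.

### The job

Lay the beech tray for one person's tea with the things from the drying mat: stand the blue cup in the middle of the saucer, hang the steel strainer in the cup and close it with its lid. Set the red timer on the tray floor beside the saucer, to its left as the robot sees it, and lay the teaspoon flat on the tray floor beside the saucer, to its right, pointing straight away from the robot across the tray, neither of them touching the saucer. Leave the saucer where it is, let no cup tip over, and leave the green cup and the salt shaker alone.

Things in the scene. Friction and masses are not known exactly. Their poses are not given: they have to be found in the camera images.
- guest_tray: Beech tray with a raised rim, 214 x 384 mm, stands firm. Origin: centre of its underside; x along its 214 mm side, away from the robot, y along its 384 mm side, to the robot's left, z up. Its floor is 9 mm above the origin, 184 x 356 mm inside; the rim is 8 mm thick with its top 28 mm above the origin. (Wall cupboards hang over the back of the worktop, from x 0.58 m on and 0.58 m up: travel low.)
- saucer: White round saucer, 120 mm across, loose on the middle of the tray's floor. Origin: centre of its underside, z up. Its flat well is 64 mm across, 4 mm above the origin; the rim rises to 14 mm.
- blue_cup: Blue cup, 53 mm high, one loop handle. It stands, like all the loose things but the saucer, on a dark ribbed drying mat, 240 x 380 mm, 6 mm thick, fixed. Origin lies on its underside but 14 mm off the cup's axis: the axis stands at x 0, y +14 mm. Mouth 63 mm across outside, 52 mm inside; foot 44 mm across; the wall flares evenly. The handle sticks out along -y, to y -46 mm, 12 mm thick, from 17 to 50 mm up. Best gripped across the mouth along its x axis, clear of the handle.
- strainer: Steel tea strainer, standing on its basket. Origin: centre of its underside, z along its axis. Basket 30 mm across at the bottom and 37 mm at the top, 32 mm deep; then a flange 68 mm across, 2.5 mm thick (32 to 34.5 mm up) which rests on the cup's rim when it hangs in the cup; then a round open collar, 48 mm across outside and 44 mm inside, from 34.5 to 52.5 mm up, by which it is gripped.
- strainer_lid: Steel lid of the strainer with a dark wooden knob. Origin: centre of its underside, z along its axis. From below: a plug 39 mm across and 7 mm high that drops into the strainer's collar, a disc 56 mm across from 7 to 11 mm that then rests on the collar's top, a knob 18 mm across from 14.5 to 32.5 mm.
- timer: Red domed kitchen timer, 44 mm across, 30 mm high. Origin: centre of its underside, z up.
- teaspoon: Steel teaspoon, 130 mm long along x, 27 mm wide at the bowl (+x end), 11 mm high; the stem arches up: at mid-length it is 8 mm wide and lies 5 to 11 mm above the underside, and there it is gripped, across its width. Origin: middle of its length, on its underside; z up as it lies.
- green_cup: Olive green cup, 51 mm high, like the blue one; not needed, to be left alone. Origin: on its underside, 11 mm off its axis, which stands at y +11 mm; the handle sticks out along -y.
- salt_shaker: Glass salt shaker with a grey cap, 44 mm across, 90 mm high; not needed, to be left alone. Origin: centre of its underside.
Mind the look-alikes: they are no part of the job. Leave any pink look-alike of the blue_cup alone.

How it is judged:
By the outcome, as a careful person would: the job done as asked, in the order asked, and still so for the second after the job is handed in, with the robot touching nothing.
It also fails if it takes over 147 s, if anything falls off the work surface, if the arm or the gripper's body presses on something with over 40 N, if the wrist force passes 120 N, or if a joint passes its speed limit or range.

## Working session

There is one attempt and no reset: what is moved stays moved. The work goes in short steps, Python scripts to look and compute and a shell command to move; the robot and the scene stay as the last step left them, time stands still between calls to the robot, and variables do not carry over. Pictures are saved under pics/ and viewed, at most 14 in all, crops included, and the job is handed in when it is done.

```bash
mkdir -p pics
cat > h.py <<'E'
import numpy as np, cv2
from scipy.spatial.transform import Rotation as R
from plant import manip
def rot(q): return R.from_quat([q[1],q[2],q[3],q[0]])
def grab(n):
    f=manip.grab_frame(n); f['R']=rot(f['attitude']).as_matrix(); return f
def cloud(f):
    v,u=np.mgrid[:480,:640]; z=f['z_map']
    p=np.stack([(u-f['cx'])/f['fx']*z,-(v-f['cy'])/f['fy']*z,-z],-1)
    w=p@f['R'].T+np.array(f['xyz']); w[z==0]=np.nan; return w
def ray(f,u,v,h):
    d=f['R']@np.array([(u-f['cx'])/f['fx'],-(v-f['cy'])/f['fy'],-1.]); o=np.array(f['xyz'])
    return o+d*(h-o[2])/d[2]
def project(f,p):
    c=f['R'].T@(np.array(p)-np.array(f['xyz'])); return f['cx']+f['fx']*c[0]/-c[2], f['cy']-f['fy']*c[1]/-c[2]
E
python3 - <<'E'
from h import *
s=manip.state(); print(s)
print(manip.hold_point_z)
for n in('top','side'):
    f=grab(n); cv2.imwrite(f'pics/{n}0.png',f['img']); print({k:f[k] for k in f if k not in('img','z_map','R')}); np.savez(f'{n}0.npz',**f)
E
```

```text
{'time': 0.0, 'joint_pos': array([ 1.09598258e+00,  5.33346192e-02,  1.61428603e+00, -3.71790566e-06,
        1.47599973e+00, -1.18961042e-01]), 'joint_vel': array([-0.00071112,  0.00011367, -0.00027068,  0.00254186,  0.00114821,
       -0.0008564 ]), 'joint_efforts': array([ 4.92543822e-04, -3.93712127e+01, -3.70165908e+01, -1.46758939e-04,
        7.32923218e-03, -2.40835516e-05]), 'tool_pos': array([0.21743614, 0.58529697, 0.23008157]), 'tool_rot': array([-2.94831593e-04,  1.76988780e-01,  9.84212347e-01, -9.70050586e-04]), 'contact_force': array([-0.53398022, -0.09859034,  0.13361521]), 'ft_torque': array([0.01137107, 0.01256901, 0.00537446]), 'grasp_force': 0.0, 'gripper_width': 0.9990168398355669}
0.0187
{'fx': 506.3138182190162, 'fy': 506.3138182190162, 'cx': 321.7562554358473, 'cy': 243.91890340806134, 'xyz': array([ 0.18475888, -0.01299999,  1.2296084 ]), 'attitude': array([-0.57776654, -0.07104094,  0.0948291 ,  0.80755585])}
{'fx': 511.38850452302034, 'fy': 511.38850452302034, 'cx': 318.4602605330183, 'cy': 239.68716477352837, 'xyz': array([ 0.07701422, -0.97504361,  0.77976916]), 'attitude': array([ 0.86888468,  0.44517591, -0.0917105 , -0.19607907])}
```

View pics/top0.png

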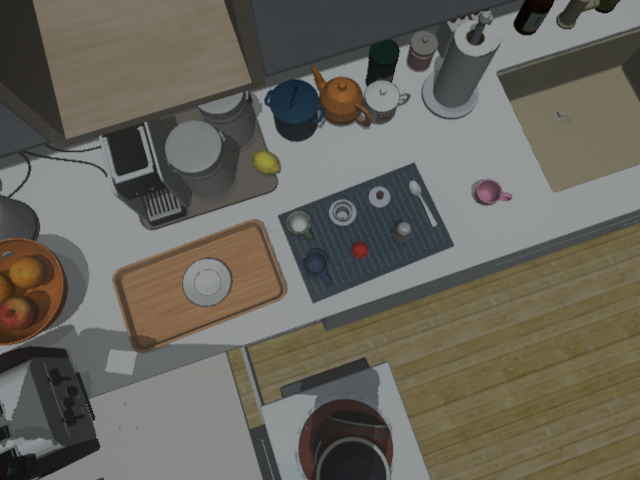

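View pics/side0.png

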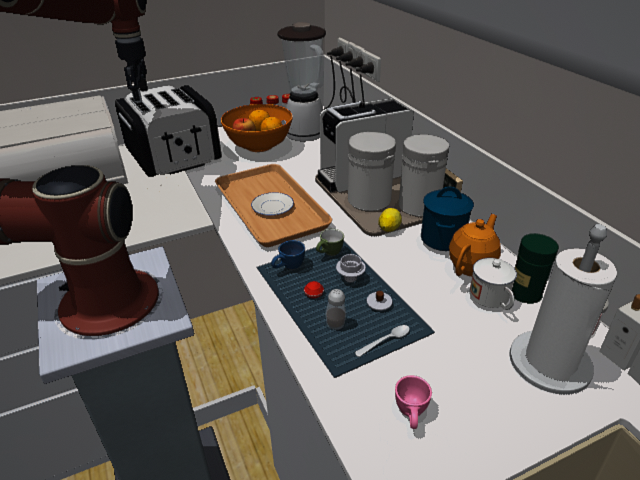

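Top view: blue cup at (316,262), green cup (299,223), strainer (343,212), lid (380,197), timer (361,250), salt shaker (402,230), spoon (423,203) on the mat; saucer (207,282) on the tray; the pink look-alike cup is at (488,191), off the mat. In the side view the blue cup is at (291,255) and the pink one at (412,395). Cup candidates: (316,262) is dark blue and on the mat, so it is the one meant; (488,191) is pink, (299,223) olive. I'll confirm this in an enlarged crop.

Run:
```python
from h import *
f=dict(np.load('top0.npz')); g=dict(np.load('side0.npz'))
c=f['img'][160:310,270:460]; cv2.imwrite('pics/crop1.png',cv2.resize(c,None,fx=4,fy=4,interpolation=cv2.INTER_CUBIC))
w=cloud(f)
for n,(u,v) in dict(cup=(316,262),mat=(330,285),tray=(160,300),saucer=(207,282),timer=(361,250),lid=(380,197),table=(470,230),green=(299,223)).items(): print(n,w[v,u].round(3))
# tray & mat by color corners
for n,pt in dict(mat=[(279,221),(417,166),(453,244),(312,300)]).items():
    for p in pt: print(n,ray(f,*p,0.006).round(3))
hsv=cv2.cvtColor(f['img'],cv2.COLOR_BGR2HSV)
# above-mat components
H=w[...,2]; X=w[...,0];Y=w[...,1]
m=((H>0.014)&(H<0.12)).astype(np.uint8); m[:160]=0;m[310:]=0;m[:,:285]=0;m[:,450:]=0
k,l,st,ce=cv2.connectedComponentsWithStats(m)
for i in range(1,k):
    if st[i,4]>15:
        q=l==i; print(ce[i].round(),st[i,4],'z',np.nanmax(H[q]).round(3),'x',X[q].min().round(3),X[q].max().round(3),'y',Y[q].min().round(3),Y[q].max().round(3),hsv[q].mean(0).round())
# saucer
m=((hsv[...,1]<60)&(np.abs(H-0.02)<0.025)).astype(np.uint8); m[:,:150]=0;m[:,260:]=0;m[:250]=0;m[320:]=0
k,l,st,ce=cv2.connectedComponentsWithStats(m); i=1+st[1:,4].argmax(); 
cs=cv2.findContours((l==i).astype(np.uint8),0,1)[0]; e=cv2.fitEllipse(max(cs,key=len)); print('saucer',e,ray(f,*e[0],0.022))
# tray outline
m=((hsv[...,0]<20)&(hsv[...,1]>80)).astype(np.uint8); m[:,:100]=0;m[:,295:]=0;m[:215]=0;m[355:]=0
cs=cv2.findContours(m,0,1)[0]; c=max(cs,key=cv2.contourArea); P=np.array([ray(f,*p[0],0.028)[:2] for p in c],np.float32); r=cv2.minAreaRect(P); print('tray',r)
```

```text
cup [ 0.428 -0.074  0.01 ]
mat [ 0.363 -0.088  0.006]
tray [0.461 0.313 0.009]
saucer [0.465 0.192 0.015]
timer [ 0.415 -0.185  0.038]
lid [ 0.527 -0.276  0.035]
table [ 0.382 -0.467 -0.001]
green [ 0.534 -0.065  0.016]
mat [ 0.558 -0.02   0.006]
mat [ 0.583 -0.402  0.006]
mat [ 0.362 -0.411  0.006]
mat [ 0.343 -0.035  0.006]
[379. 196.] 343 z 0.045 x 0.508 0.563 y -0.305 -0.25 [ 95.  28. 123.]
[424. 204.] 60 z 0.023 x 0.447 0.512 y -0.384 -0.372 [ 96.  15. 131.]
[342. 211.] 492 z 0.064 x 0.487 0.554 y -0.206 -0.139 [106.  23. 113.]
[299. 223.] 503 z 0.064 x 0.476 0.556 y -0.092 -0.033 [75. 20. 97.]
[401. 232.] 334 z 0.1 x 0.402 0.443 y -0.308 -0.268 [97. 17. 81.]
[359. 249.] 254 z 0.042 x 0.399 0.444 y -0.207 -0.163 [ 19. 148.  98.]
[316. 264.] 583 z 0.065 x 0.36 0.45 y -0.099 -0.037 [108.  76.  63.]
saucer ((206.48965454101562, 281.83184814453125), (47.190555572509766, 50.3021240234375), 52.694114685058594) [0.46433792 0.19224325 0.022     ]
tray ((0.46426141262054443, 0.2105194330215454), (0.21204344928264618, 0.38236433267593384), 2.4810783863067627)
```

View pics/crop1.png

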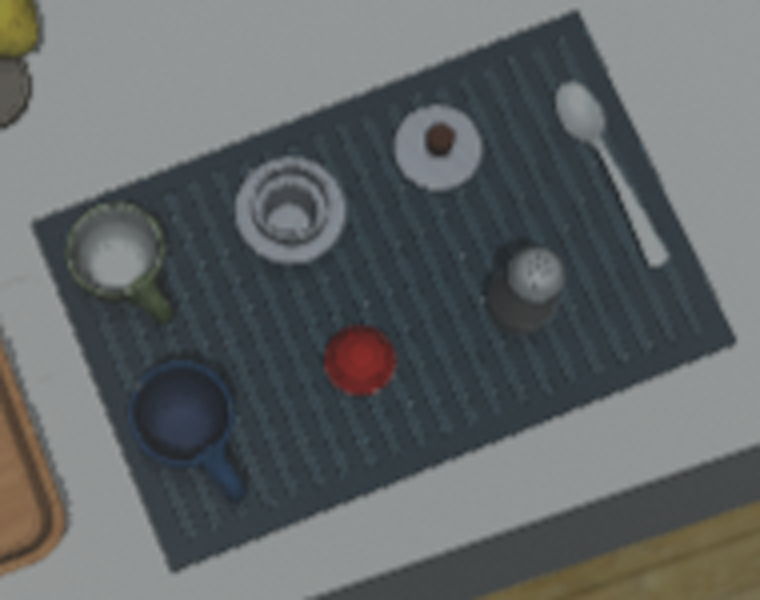

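The crop confirms the cup: blue at crop (181,412), loop handle towards (235,492), on the mat. The other cup on the mat is olive, at (115,250). Now the closer measurement.

```bash
cat > m.py <<'E'
from h import *
def circ(P):
    A=np.c_[2*P,np.ones(len(P))]; s=np.linalg.lstsq(A,(P**2).sum(1),rcond=None)[0]; return s[:2].round(4), round(float(np.sqrt(s[2]+s[0]**2+s[1]**2))*2000,1)
def band(w,c,r,z0,z1):
    q=(w[...,2]>z0)&(w[...,2]<z1)&(np.hypot(w[...,0]-c[0],w[...,1]-c[1])<r); return w[q]
E
python3 - <<'E'
from m import *
for n in('top','side'):
    f=dict(np.load(n+'0.npz')); w=cloud(f); print(n)
    for k,c,r,z0,z1 in [('cuprim',(.418,-.068),.05,.0575,.07),('collar',(.52,-.172),.04,.0545,.07),('flange',(.52,-.172),.045,.036,.045),('knob',(.535,-.278),.03,.03,.05),('disc',(.535,-.278),.04,.013,.022),('timer',(.42,-.185),.04,.012,.05),('sauc',(.464,.192),.08,.0195,.03),('green',(.525,-.062),.045,.0555,.07)]:
        P=band(w,c,r,z0,z1)
        if len(P)<5: print(k,len(P)); continue
        p=P[:,:2].astype(np.float32); e=cv2.minEnclosingCircle(p); print(k,len(P),'lsq',*circ(p),'mec',np.round(e[0],4),round(e[1]*2000,1),'box',((p.max(0)+p.min(0))/2).round(4))
    H=band(w,(.418,-.068),.08,.024,.0565); H=H[np.hypot(H[:,0]-.418,H[:,1]+.068)>.036]
    d=H[:,:2].mean(0)-[.418,-.068]; print('handle dir',np.degrees(np.arctan2(d[1],d[0])).round(1),len(H))
    P=band(w,(.48,-.378),.08,.0095,.03); p=P[:,:2].astype(np.float32); r=cv2.minAreaRect(p); print('spoon z-pts',len(P),r)
    hsv=cv2.cvtColor(f['img'],cv2.COLOR_BGR2HSV); m=((hsv[...,2]>105)&(hsv[...,1]<60)&(np.hypot(w[...,0]-.48,w[...,1]+.378)<.09)&(w[...,2]>.004)).astype(np.uint8)
    k,l,st,ce=cv2.connectedComponentsWithStats(m); i=1+st[1:,4].argmax(); v,u=np.nonzero(l==i)
    p=np.array([ray(f,a,b,.0125)[:2] for a,b in zip(u,v)],np.float32); print('spoon col',cv2.minAreaRect(p))
    # narrow stem near mid
    x,y=p.T; 
    for a,b in((.43,.45),(.46,.475),(.475,.49),(.51,.53)): q=(x>a)&(x<b); print(a,b,y[q].mean().round(4),(np.ptp(y[q])).round(4))
E
```

```text
top
cuprim 106 lsq [ 0.4146 -0.069 ] 61.6 mec [ 0.4095 -0.0713] 80.4 box [ 0.4099 -0.0687]
collar 66 lsq [ 0.52   -0.1729] 45.2 mec [ 0.5201 -0.1733] 48.5 box [ 0.5197 -0.1728]
flange 305 lsq [ 0.5194 -0.1725] 54.9 mec [ 0.5207 -0.1731] 68.0 box [ 0.5207 -0.1726]
knob 43 lsq [ 0.5356 -0.2772] 13.3 mec [ 0.5362 -0.2778] 18.9 box [ 0.536  -0.2775]
disc 291 lsq [ 0.5361 -0.2776] 41.7 mec [ 0.5358 -0.2777] 55.8 box [ 0.5356 -0.2779]
timer 259 lsq [ 0.4196 -0.1847] 32.2 mec [ 0.414  -0.1898] 62.8 box [ 0.4132 -0.1905]
sauc 786 lsq [0.4655 0.192 ] 103.6 mec [0.4652 0.1926] 120.1 box [0.4654 0.1922]
green 107 lsq [ 0.5226 -0.0637] 57.9 mec [ 0.5181 -0.0659] 73.8 box [ 0.5182 -0.0626]
handle dir -57.8 88
spoon z-pts 343 ((0.47773194313049316, -0.35183873772621155), (0.15552832186222076, 0.10029469430446625), 5.465594291687012)
spoon col ((0.4844692051410675, -0.37589678168296814), (0.13005849719047546, 0.024455754086375237), 4.537095069885254)
0.43 0.45 -0.3821 0.0118
0.46 0.475 -0.3806 0.0085
0.475 0.49 -0.3791 0.0066
0.51 0.53 -0.3728 0.0245
side
cuprim 90 lsq [ 0.4136 -0.0709] 61.2 mec [ 
[... 297 characters left out ...]
9 ]
disc 298 lsq [ 0.5337 -0.2793] 41.2 mec [ 0.5337 -0.2785] 57.5 box [ 0.5339 -0.2787]
timer 256 lsq [ 0.4181 -0.1901] 28.6 mec [ 0.4196 -0.1877] 44.2 box [ 0.4201 -0.1885]
sauc 356 lsq [0.4639 0.1912] 104.8 mec [0.4634 0.1925] 126.9 box [0.4641 0.1926]
green 80 lsq [ 0.5221 -0.0661] 57.8 mec [ 0.5181 -0.0648] 73.7 box [ 0.5201 -0.0646]
handle dir -80.4 136
spoon z-pts 368 ((0.47735971212387085, -0.356413334608078), (0.1527750939130783, 0.10535253584384918), 13.292227745056152)
spoon col ((0.484855979681015, -0.376210480928421), (0.13407552242279053, 0.02627379819750786), 6.350406169891357)
0.43 0.45 -0.3832 0.0156
0.46 0.475 -0.3772 0.0098
0.475 0.49 -0.3746 0.0093
0.51 0.53 -0.372 0.0267
```

Run:
```python
from m import *
for n in('top','side'):
    f=dict(np.load(n+'0.npz')); w=cloud(f)
    P=band(w,(.418,-.068),.05,.0575,.07)[:,:2]
    for _ in range(4):
        c,d=circ(P); r=np.hypot(*(P-c).T); P=P[np.abs(r-d/2000)<.004]
    H=band(w,c,.062,.02,.0575); r=np.hypot(*(H[:,:2]-c).T); H=H[(r>.037)]
    a=np.degrees(np.arctan2(H[:,1]-c[1],H[:,0]-c[0]))%360
    print(n,c,d,len(P),'handle',len(a),np.percentile(a,[5,50,95]).round(1))
    # colour-based spoon stem: centre line of y over x, median
```

```text
top [ 0.4169 -0.0684] 59.9 82 handle 52 [190.8 196.7 270. ]
side [ 0.4159 -0.0705] 60.0 73 handle 76 [193.  199.3 348.3]
```

```bash
cat >> h.py <<'E'
def to(x,y,z,phi):
    "tool-frame shift (0.1 m units) and turn to reach world TCP x,y,z with finger line at phi deg"
    s=manip.state(); q=rot(s['tool_rot']); d=q.inv().apply(np.array([x,y,z])-s['tool_pos'])*10
    f=np.radians(phi); T=R.from_matrix(np.array([[-np.sin(f),np.cos(f),0],[np.cos(f),np.sin(f),0],[0,0,-1]]).T)
    if ((q.inv()*T).magnitude()>np.pi/2): T=T*R.from_rotvec([0,0,np.pi])
    r=(q.inv()*T).as_rotvec()/np.pi
    print('t%.2f'%s['time'],'pos',s['tool_pos'].round(4),'F',s['contact_force'].round(1),'w',round(s['gripper_width']*85.4,1),'| shift',d.round(3),'turn',r.round(4))
E
python3 -m jog '[-0.345,-0.453,0,0,0,0,-0.69,-0.907,0,0,0,0]' 85
for i in 1; do :; done
python3 -m jog '[-0.345,-0.453,0,0,0,0,-0.69,-0.907,0,0,0,0]' >/dev/null
python3 -m jog '[-0.345,-0.453,0,0,0,0,-0.69,-0.907,0,0,0,0]' >/dev/null
python3 -m jog '[-0.345,-0.453,0,0,0,0,-0.69,-0.907,0,0,0,0]' >/dev/null
python3 -m jog '[-0.345,-0.453,0,0,0,0,-0.69,-0.907,0,0,0,0]' >/dev/null
python3 -m jog '[-0.2,-0.25,0.2,0,0,-0.05,-0.4,-0.5,0.4,0,0,-0.1,-0.6,-0.7,0.6,0,0,-0.15,-0.69,-0.907,0.8,0,0,-0.208,-0.69,-0.907,0.8,0,0,-0.208]'
python3 -c "
from h import *
to(.4165,-.0692,.027,107)"
```

```text
time: 0.35
tool_pos: [0.2507, 0.4755, 0.2303]
tool_rot: [-0.0, 0.176, 0.984, -0.001]
contact_force: [0.7, -0.3, 1.0]
gripper_width: 0.996
grasp_force: 0.0
time: 1.98
tool_pos: [0.4147, -0.0689, 0.149]
tool_rot: [-0.002, -0.146, 0.989, 0.001]
contact_force: [0.5, 0.0, -0.4]
gripper_width: 0.993
grasp_force: 0.0
t1.98 pos [ 0.4147 -0.0689  0.149 ] F [ 0.5  0.  -0.4] w 84.8 | shift [-0.021 -0.012  1.22 ] turn [ 0.0009 -0.0012 -0.0009]
```

```bash
python3 -m jog '[-0.02,-0.01,0.4,0,0,0,-0.02,-0.01,0.8,0,0,0]' >/dev/null
python3 -m jog '[0,0,0.3,0,0,0,0,0,0.42,0,0,0,0,0,0.42,0,0,0]' >/dev/null
python3 -m jog '[0,0,0,0,0,0,0,0,0,0,0,0,0,0,0,0,0,0,0,0,0,0,0,0,0,0,0,0,0,0,0,0,0,0,0,0]' 40
python3 -c "
from h import *
to(.4655,.192,.10,107)
f=grab('side'); cv2.imwrite('pics/s1.png',cv2.resize(f['img'][170:350,220:420],None,fx=3,fy=3))"
```

```text
time: 3.35
tool_pos: [0.42, -0.0692, 0.0317]
tool_rot: [0.002, -0.148, 0.989, -0.001]
contact_force: [-1.8, 1.7, 6.1]
gripper_width: 0.702
grasp_force: 64.0
t3.35 pos [ 0.42   -0.0692  0.0317] F [-1.8  1.7  6.1] w 59.9 | shift [-1.202  2.364 -0.684] turn [-0.0005  0.0009  0.0002]
```

View pics/s1.png

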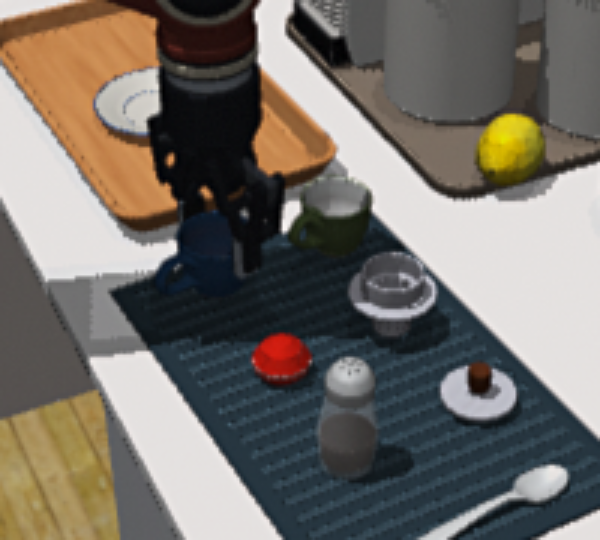

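```bash
python3 -m jog '[0,0,-0.15,0,0,0,0,0,-0.4,0,0,0,0,0,-0.7,0,0,0]' 
python3 -m jog '[-0.1,0.2,0,0,0,0,-0.25,0.5,0,0,0,0,-0.4,0.788,0,0,0,0]' >/dev/null
python3 -m jog '[-0.15,0.3,0,0,0,0,-0.3,0.6,0,0,0,0,-0.4,0.788,0,0,0,0]' >/dev/null
python3 -m jog '[-0.15,0.3,0,0,0,0,-0.3,0.6,0,0,0,0,-0.4,0.788,0,0,0,0,-0.4,0.788,0,0,0,0,-0.4,0.788,0,0,0,0]'
python3 - <<'E'
from h import *
to(.4655,.192,.04,107)
from m import *
for n in('top','side'):
    f=grab(n); w=cloud(f); hsv=cv2.cvtColor(f['img'],cv2.COLOR_BGR2HSV)
    m=(hsv[...,0]>100)&(hsv[...,0]<125)&(hsv[...,1]>90)&(np.hypot(w[...,0]-.465,w[...,1]-.192)<.08)&(w[...,2]>.05)
    p=w[m]; print(n,len(p),p.min(0).round(4),p.max(0).round(4)); q=p[p[:,2]<p[:,2].min()+.02]; print(q.min(0),q.max(0))
    cv2.imwrite(f'pics/c2{n}.png',cv2.resize(f['img'][130:330,100:420],None,fx=2.4,fy=2.4))
E
```

```text
time: 3.78
tool_pos: [0.4181, -0.0688, 0.1006]
tool_rot: [-0.0, -0.148, 0.989, 0.0]
contact_force: [-0.4, -1.4, -1.8]
gripper_width: 0.7
grasp_force: 65.1
time: 5.15
tool_pos: [0.4638, 0.1919, 0.0998]
tool_rot: [0.0, -0.148, 0.989, -0.0]
contact_force: [0.2, -0.2, -1.6]
gripper_width: 0.701
grasp_force: 65.2
t5.15 pos [0.4638 0.1919 0.0998] F [ 0.2 -0.2 -1.6] w 59.9 | shift [-0.016 -0.004  0.598] turn [-0.0001  0.0001  0.0003]Traceback (most recent call last):
  File "<stdin>", line 7, in <module>
    return umr_minimum(a, axis, None, out, keepdims, initial, where)
ValueError: zero-size array to reduction operation minimum which has no identity
```

Run:
```python
from h import *
f=grab('side'); w=cloud(f); hsv=cv2.cvtColor(f['img'],cv2.COLOR_BGR2HSV)
m=(hsv[...,0]>95)&(hsv[...,0]<130)&(hsv[...,1]>80)&(np.hypot(w[...,0]-.465,w[...,1]-.192)<.08)&(w[...,2]>.05)
p=w[m]; print(len(p),p.min(0).round(4),p.max(0).round(4)); 
for a in np.arange(.07,.14,.01): q=p[(p[:,2]>a)&(p[:,2]<a+.01)]; print(a.round(2),len(q),(q.min(0).round(4),q.max(0).round(4)) if len(q) else '')
cv2.imwrite('pics/c2side.png',cv2.resize(f['img'][130:280,200:360],None,fx=4,fy=4))
```

```text
679 [0.4033 0.122  0.0808] [0.502  0.2515 0.4059]
0.07 0 
0.08 25 (array([0.4394, 0.1684, 0.0808]), array([0.4702, 0.1821, 0.09  ]))
0.09 54 (array([0.4141, 0.1618, 0.0902]), array([0.4773, 0.2219, 0.1   ]))
0.1 96 (array([0.4033, 0.1591, 0.1004]), array([0.4784, 0.2216, 0.1099]))
0.11 97 (array([0.4035, 0.1475, 0.1101]), array([0.4803, 0.2216, 0.1199]))
0.12 113 (array([0.4082, 0.1461, 0.1203]), array([0.4782, 0.2232, 0.1299]))
0.13 11 (array([0.4438, 0.1471, 0.1303]), array([0.4794, 0.223 , 0.139 ]))
0.14 3 (array([0.4534, 0.1598, 0.1421]), array([0.4615, 0.2219, 0.1496]))
```

View pics/c2side.png

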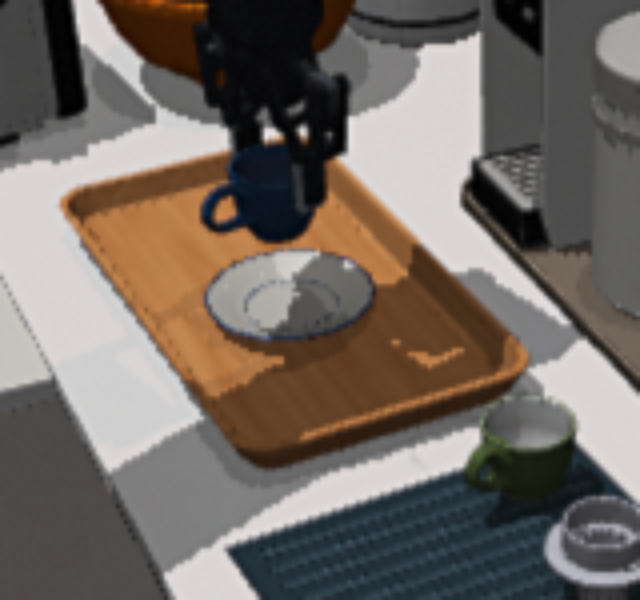

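The cup hangs upright in the gripper above the saucer's well (crop: cup foot (275,238), saucer centre (290,295)).

```bash
python3 -m jog '[-0.02,0,0.2,0,0,0,-0.02,0,0.4,0,0,0,-0.02,0,0.54,0,0,0,-0.02,0,0.58,0,0,0,-0.02,0,0.58,0,0,0]'
python3 -m jog '[0,0,0.02,0,0,0,0,0,0.04,0,0,0,0,0,0.04,0,0,0]'
python3 -m jog '[0,0,0.02,0,0,0,0,0,0.02,0,0,0]'
```

```text
time: 5.88
tool_pos: [0.4658, 0.1928, 0.0414]
tool_rot: [0.0, -0.148, 0.989, 0.0]
contact_force: [0.8, 0.4, -1.2]
gripper_width: 0.697
grasp_force: 65.2
time: 6.25
tool_pos: [0.4667, 0.1932, 0.0387]
tool_rot: [0.001, -0.148, 0.989, 0.0]
contact_force: [-2.0, 0.2, 4.7]
gripper_width: 0.7
grasp_force: 65.7
time: 6.5
tool_pos: [0.4674, 0.1935, 0.0387]
tool_rot: [0.001, -0.148, 0.989, 0.0]
contact_force: [-5.7, -1.2, 16.1]
gripper_width: 0.697
grasp_force: 66.8
```

```bash
python3 -m jog '[0,0,-0.02,0,0,0,0,0,-0.02,0,0,0,0,0,-0.02,0,0,0,0,0,-0.02,0,0,0]' 85
python3 -m jog '[0,0,-0.1,0,0,0,0,0,-0.4,0,0,0,0,0,-0.9,0,0,0]' >/dev/null
python3 -m jog '[0.05,-0.3,0,0,0,0,0.14,-0.9,0,0,0,0]' 75 >/dev/null
python3 -m jog '[0.07,-0.45,0,0,0,0,0.14,-0.9,0,0,0,0]' >/dev/null
python3 -m jog '[0.07,-0.45,0,0,0,0,0.14,-0.9,0,0,0,0]' >/dev/null
python3 -m jog '[0.07,-0.45,0,0,0,0,0.14,-0.9,0,0,0,0,0.14,-0.9,0,0,0,0]' >/dev/null
python3 - <<'E'
from m import *
to(.5195,-.1735,.044,107)
for n in('top','side'):
    f=grab(n); w=cloud(f)
    P=band(w,(.466,.192),.045,.062,.09)[:,:2]; c,d=circ(P)
    for _ in range(3):
        r=np.hypot(*(P-c).T); P=P[np.abs(r-d/2000)<.004]; c,d=circ(P)
    S=band(w,(.4645,.192),.08,.0175,.03)[:,:2]; S=S[np.hypot(*(S-[.4645,.192]).T)>.05]
    print(n,'cup',c,d,len(P),'saucer',circ(S),cv2.minEnclosingCircle(S.astype(np.float32)))
E
```

```text
time: 7.0
tool_pos: [0.4654, 0.1929, 0.0369]
tool_rot: [-0.0, -0.148, 0.989, -0.0]
contact_force: [-0.1, 0.1, -0.0]
gripper_width: 0.996
grasp_force: 0.0
t8.50 pos [ 0.5182 -0.1704  0.1283] F [-0.5 -0.5 -0.4] w 74.8 | shift [-0.002 -0.033  0.843] turn [-0.0004  0.0003 -0.0009]
top cup [0.4647 0.194 ] 60.1 151 saucer (array([0.4651, 0.192 ]), 110.0) ((0.4599125385284424, 0.18378059566020966), 0.07014791667461395)
side cup [0.4642 0.1929] 59.6 91 saucer (array([0.4639, 0.1912]), 111.3) ((0.4648778438568115, 0.19121386110782623), 0.06126602739095688)
```

```bash
python3 -m jog '[0,-0.03,0.3,0,0,0,0,-0.03,0.6,0,0,0,0,-0.03,0.8,0,0,0,0,-0.03,0.85,0,0,0,0,-0.03,0.85,0,0,0]'
python3 -m jog '[0,0,0,0,0,0,0,0,0,0,0,0,0,0,0,0,0,0,0,0,0,0,0,0,0,0,0,0,0,0]' 30
python3 -m jog '[0,0,-0.2,0,0,0,0,0,-0.5,0,0,0,0,0,-0.9,0,0,0,0,0,-0.9,0,0,0]'
python3 - <<'E'
from m import *
to(.4648,.1932,.1,107)
f=grab('side'); w=cloud(f); u,v=map(int,project(f,[.52,-.173,.14])); cv2.imwrite('pics/s3.png',cv2.resize(f['img'][v-60:v+60,u-70:u+70],None,fx=4,fy=4))
P=band(w,(.52,-.173),.06,.11,.15); 
for a in np.arange(.09,.15,.005): q=band(w,(.52,-.173),.06,a,a+.005); print(a.round(3),len(q),(q.min(0).round(3),q.max(0).round(3)) if len(q) else '')
E
```

```text
time: 9.22
tool_pos: [0.519, -0.1703, 0.0427]
tool_rot: [0.0, -0.149, 0.989, -0.0]
contact_force: [0.1, 0.7, -0.1]
gripper_width: 0.877
grasp_force: 0.0
time: 9.85
tool_pos: [0.5199, -0.1713, 0.0442]
tool_rot: [0.001, -0.148, 0.989, -0.001]
contact_force: [-0.8, -0.5, 6.7]
gripper_width: 0.531
grasp_force: 61.0
time: 10.35
tool_pos: [0.5212, -0.1718, 0.1374]
tool_rot: [0.004, -0.148, 0.989, -0.002]
contact_force: [0.7, 0.5, -1.4]
gripper_width: 0.531
grasp_force: 61.7
t10.35 pos [ 0.5212 -0.1718  0.1374] F [ 0.7  0.5 -1.4] w 45.3 | shift [-0.529  3.657  0.356] turn [-0.0019  0.0021  0.0003]
0.09 0 
0.095 0 
0.1 11 (array([ 0.505, -0.189,  0.102]), array([ 0.53 , -0.176,  0.105]))
0.105 28 (array([ 0.505, -0.19 ,  0.105]), array([ 0.536, -0.168,  0.11 ]))
0.11 25 (array([ 0.504, -0.189,  0.11 ]), array([ 0.535, -0.168,  0.115]))
0.115 23 (array([ 0.504, -0.192,  0.116]), array([ 0.527, -0.173,  0.12 ]))
0.12 7 (array([ 0.507, -0.19 ,  0.12 ]), array([ 0.527, -0.185,  0.122]))
0.125 1 (array([ 0.528, -0.156,  0.129]), array([ 0.528, -0.156,  0.129]))
0.13 77 (array([ 0.486, -0.204,  0.13 ]), array([ 0.544, -0.142,  0.135]))
0.135 149 (array([ 0.486, -0.206,  0.135]), array([ 0.549, -0.148,  0.14 ]))
0.14 68 (array([ 0.496, -0.201,  0.14 ]), array([ 0.536, -0.146,  0.145]))
0.145 59 (array([ 0.496, -0.206,  0.145]), array([ 0.537, -0.147,  0.15 ]))
```

View pics/s3.png

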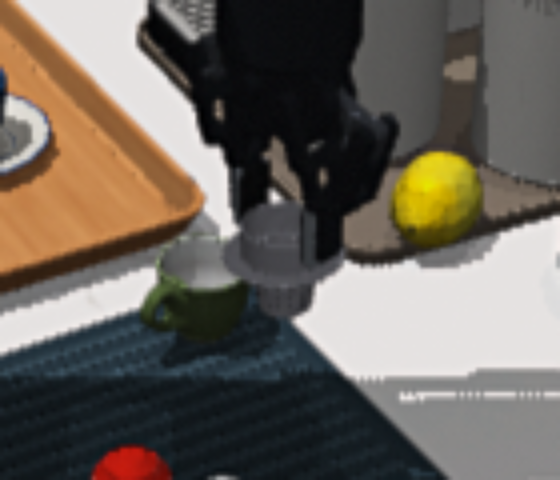

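The strainer hangs straight in the fingers, gripped by its collar (crop (275,230)), clear above the green cup at (205,290).

```bash
python3 -m jog '[-0.03,0.25,-0.1,0,0,0,-0.08,0.55,-0.1,0,0,0,-0.132,0.914,-0.1,0,0,0]' >/dev/null
python3 -m jog '[-0.06,0.45,0,0,0,0,-0.132,0.914,0,0,0,0]' >/dev/null
python3 -m jog '[-0.06,0.45,0,0,0,0,-0.132,0.914,0,0,0,0]' >/dev/null
python3 -m jog '[-0.06,0.35,0,0,0,0,-0.1,0.65,0,0,0,0,-0.132,0.914,0,0,0,0,-0.132,0.914,0,0,0,0,-0.132,0.914,0,0,0,0]' >/dev/null
python3 - <<'E'
from m import *
to(.4648,.1932,.078,107)
f=grab('side'); w=cloud(f)
for a in(.105,.11,.115): q=band(w,(.4648,.1932),.05,a,a+.005); print(a,len(q),q.min(0).round(3),q.max(0).round(3))
E
```

```text
t11.90 pos [0.4613 0.1938 0.1412] F [-0.  -0.7 -0.7] w 45.1 | shift [-0.033 -0.016  0.632] turn [-0.0001 -0.0007  0.0003]
0.105 9 [0.447 0.175 0.106] [0.473 0.189 0.109]
0.11 21 [0.445 0.173 0.11 ] [0.474 0.19  0.115]
0.115 19 [0.443 0.172 0.116] [0.474 0.189 0.12 ]
```

```bash
python3 -m jog '[-0.03,-0.01,0.1,0,0,0,-0.03,-0.01,0.3,0,0,0,-0.03,-0.01,0.5,0,0,0,-0.03,-0.01,0.63,0,0,0,-0.03,-0.01,0.63,0,0,0]'
python3 -m jog '[0,0,0.03,0,0,0,0,0,0.06,0,0,0,0,0,0.06,0,0,0]'
python3 -c "
from h import *
f=grab('side'); to(.4648,.1932,.072,107)
u,v=map(int,project(f,[.465,.193,.06])); cv2.imwrite('pics/s4.png',cv2.resize(f['img'][v-60:v+60,u-70:u+70],None,fx=4,fy=4))"
```

```text
time: 12.58
tool_pos: [0.4642, 0.1938, 0.0778]
tool_rot: [-0.001, -0.148, 0.989, -0.0]
contact_force: [-0.7, 0.1, -0.4]
gripper_width: 0.532
grasp_force: 61.7
time: 12.95
tool_pos: [0.4652, 0.1944, 0.0735]
tool_rot: [0.0, -0.148, 0.989, -0.0]
contact_force: [-0.7, -0.3, -1.1]
gripper_width: 0.536
grasp_force: 61.7
t13.00 pos [0.4652 0.1945 0.0736] F [-0.8  0.4 -1.6] w 45.4 | shift [ 0.008 -0.011  0.016] turn [0.     0.0002 0.0003]
```

View pics/s4.png

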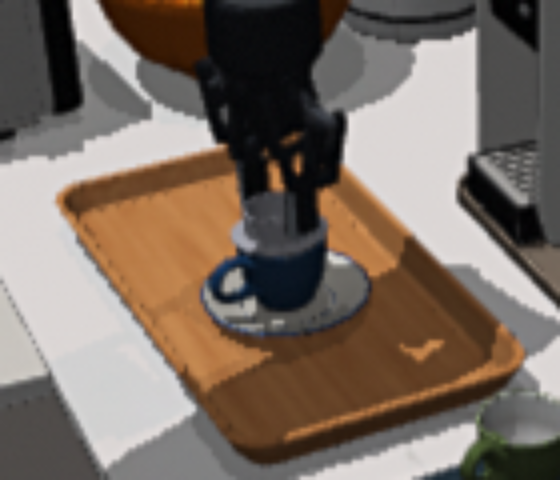

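The basket is inside the cup with its flange just above the rim (crop (280,235)). I'll lower until it seats.

```bash
python3 -m jog '[0,0,0.015,0,0,0,0,0,0.015,0,0,0]'
python3 -m jog '[0,0,0.015,0,0,0,0,0,0.015,0,0,0]'
```

```text
time: 13.25
tool_pos: [0.4652, 0.1945, 0.0719]
tool_rot: [0.0, -0.148, 0.989, 0.0]
contact_force: [-0.2, -0.1, -0.2]
gripper_width: 0.526
grasp_force: 61.8
time: 13.5
tool_pos: [0.4656, 0.1949, 0.0715]
tool_rot: [0.0, -0.148, 0.989, 0.001]
contact_force: [-2.7, -0.2, 5.5]
gripper_width: 0.532
grasp_force: 62.2
```

```bash
python3 -m jog '[0,0,0,0,0,0,0,0,0,0,0,0,0,0,0,0,0,0]' 75
python3 -m jog '[0,0,-0.1,0,0,0,0,0,-0.3,0,0,0,0,0,-0.7,0,0,0]' >/dev/null
python3 -m jog '[0.05,-0.3,0,0,0,0,0.143,-0.945,0,0,0,0]' 50 >/dev/null
python3 -m jog '[0.07,-0.5,0,0,0,0,0.143,-0.945,0,0,0,0]' >/dev/null
python3 -m jog '[0.07,-0.5,0,0,0,0,0.143,-0.945,0,0,0,0]' >/dev/null
python3 -m jog '[0.07,-0.5,0,0,0,0,0.143,-0.945,0,0,0,0]' >/dev/null
python3 -m jog '[0.07,-0.5,0,0,0,0,0.143,-0.945,0,0,0,0,0.143,-0.945,0,0,0,0]' >/dev/null
python3 - <<'E'
from m import *
to(.535,-.278,.0215,107)
for n in('top','side'):
    f=grab(n); w=cloud(f); np.savez(n+'1.npz',**f)
    P=band(w,(.465,.193),.045,.0825,.1)[:,:2]; print(n,'collar',circ(P),cv2.minEnclosingCircle(P.astype(np.float32)),len(P))
    P=band(w,(.465,.193),.045,.066,.072); print(n,'flange',cv2.minEnclosingCircle(P[:,:2].astype(np.float32)),P[:,2].mean())
    A=np.c_[P[:,:2]-[.465,.193],np.ones(len(P))]; print('tilt',np.linalg.lstsq(A,P[:,2],rcond=None)[0].round(4))
E
```

```text
time: 13.88
tool_pos: [0.4649, 0.1943, 0.07]
tool_rot: [-0.0, -0.148, 0.989, -0.0]
contact_force: [0.3, -0.9, -0.1]
gripper_width: 0.879
grasp_force: 0.0
t15.62 pos [ 0.5351 -0.2786  0.1412] F [ 0.3 -0.1 -0. ] w 49.8 | shift [-0.     0.008  1.197] turn [-0.0004  0.0002 -0.0008]
top collar (array([0.4656, 0.1946]), 45.6) ((0.46541354060173035, 0.1949210911989212), 0.024317370727658272) 70
top flange ((0.4597439467906952, 0.19200298190116882), 0.03971967473626137) 0.068862940268639
tilt [ 0.0007 -0.002   0.0689]
side collar (array([0.4643, 0.1927]), 46.0) ((0.46612951159477234, 0.19257155060768127), 0.02698175050318241) 68
side flange ((0.466025173664093, 0.19083377718925476), 0.03509049117565155) 0.06914962004493361
tilt [ 0.0024 -0.0049  0.0691]
```

```bash
python3 -m jog '[0,0.01,0.3,0,0,0,0,0.01,0.7,0,0,0,0,0.01,0.95,0,0,0]' >/dev/null
python3 -m jog '[0,0,0.15,0,0,0,0,0,0.24,0,0,0,0,0,0.24,0,0,0,0,0,0.24,0,0,0]'
python3 -m jog '[0,0,0,0,0,0,0,0,0,0,0,0,0,0,0,0,0,0,0,0,0,0,0,0,0,0,0,0,0,0,0,0,0,0,0,0]' 5
python3 -m jog '[0,0,-0.2,0,0,0,0,0,-0.5,0,0,0,0,0,-0.9,0,0,0,0,0,-0.9,0,0,0,0,0,-0.9,0,0,0]'
python3 - <<'E'
from m import *
to(.465,.1938,.16,107)
for n in('top','side'):
    f=grab(n); w=cloud(f); c=manip.state()['tool_pos']
    for a in np.arange(-.03,.01,.005):
        q=band(w,c[:2],.045,c[2]+a,c[2]+a+.005)
        if len(q)>4: print(n,a.round(3),len(q),(q.min(0)-c).round(4),(q.max(0)-c).round(4))
f=grab('side');u,v=map(int,project(f,c)); cv2.imwrite('pics/s5.png',cv2.resize(f['img'][v-50:v+50,u-60:u+60],None,fx=5,fy=5))
E
```

```text
time: 16.6
tool_pos: [0.5354, -0.2752, 0.0226]
tool_rot: [0.001, -0.148, 0.989, -0.001]
contact_force: [-0.2, 0.4, 0.6]
gripper_width: 0.583
grasp_force: 0.0
time: 17.35
tool_pos: [0.5352, -0.2752, 0.0224]
tool_rot: [0.001, -0.148, 0.989, -0.001]
contact_force: [-1.2, -0.3, 5.3]
gripper_width: 0.178
grasp_force: 58.7
time: 17.98
tool_pos: [0.5343, -0.2744, 0.1112]
tool_rot: [-0.0, -0.148, 0.989, 0.0]
contact_force: [-0.2, 0.1, -0.8]
gripper_width: 0.177
grasp_force: 58.6
t17.98 pos [ 0.5343 -0.2744  0.1112] F [-0.2  0.1 -0.8] w 15.1 | shift [-0.711  4.68  -0.486] turn [ 0.0001 -0.0001  0.0003]
side -0.01 44 [-0.0282 -0.0283 -0.0088] [ 0.023   0.0193 -0.005 ]
side -0.005 201 [-0.0296 -0.0286 -0.005 ] [ 0.0257  0.0241 -0.0001]
side 0.0 14 [-0.0228 -0.0159  0.    ] [0.0071 0.0054 0.0049]
side 0.005 24 [-0.0142 -0.0189  0.005 ] [0.0118 0.0165 0.0096]
```

View pics/s5.png

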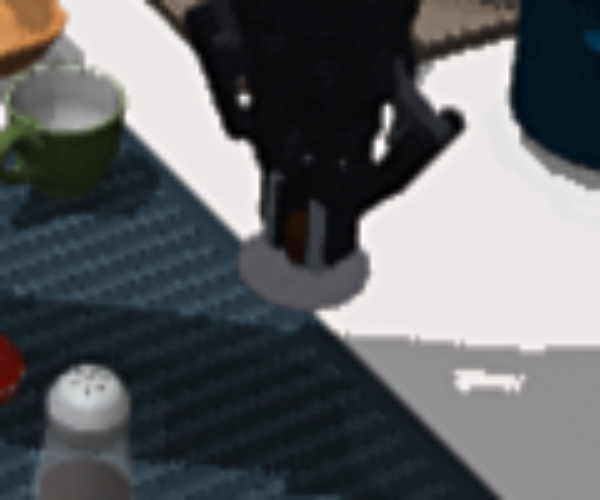

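```bash
python3 -m jog '[-0.03,0.25,-0.3,0,0,0,-0.08,0.55,-0.3,0,0,0,-0.145,0.936,-0.3,0,0,0]' >/dev/null
python3 -m jog '[-0.07,0.47,0,0,0,0,-0.145,0.936,0,0,0,0]' >/dev/null
python3 -m jog '[-0.07,0.47,0,0,0,0,-0.145,0.936,0,0,0,0]' >/dev/null
python3 -m jog '[-0.07,0.47,0,0,0,0,-0.145,0.936,0,0,0,0]' >/dev/null
python3 -m jog '[-0.06,0.4,0,0,0,0,-0.1,0.7,0,0,0,0,-0.145,0.936,0,0,0,0,-0.145,0.936,0,0,0,0,-0.145,0.936,0,0,0,0,-0.145,0.936,0,0,0,0]' >/dev/null
python3 - <<'E'
from m import *
to(.4663,.1943,.105,107); c=manip.state()['tool_pos']
f=grab('side'); w=cloud(f)
for a in (-.01,-.005): q=band(w,c[:2],.045,c[2]+a,c[2]+a+.005); print(len(q),((q.min(0)+q.max(0))/2).round(4),np.ptp(q,0))
E
```

```text
t20.00 pos [0.4667 0.1931 0.141 ] F [ 0.4 -0.  -0. ] w 15.1 | shift [-0.     0.012  0.36 ] turn [-0.0001 -0.0002 -0.0001]
43 [0.4651 0.1904 0.1342] [0.05527089 0.0549512  0.00359483]
87 [0.4636 0.1888 0.1381] [0.05277061 0.05141312 0.00427274]
```

```bash
python3 -m jog '[0,0.018,0.15,0,0,0,0,0.018,0.3,0,0,0,0,0.018,0.36,0,0,0,0,0.018,0.36,0,0,0]' >/dev/null
python3 -m jog '[0,0,0.02,0,0,0,0,0,0.04,0,0,0,0,0,0.04,0,0,0]'
python3 -m jog '[0,0,0.02,0,0,0,0,0,0.03,0,0,0,0,0,0.03,0,0,0]'
```

```text
time: 20.92
tool_pos: [0.4662, 0.1957, 0.1014]
tool_rot: [0.0, -0.148, 0.989, 0.0]
contact_force: [-1.1, -0.2, -0.6]
gripper_width: 0.181
grasp_force: 58.7
time: 21.3
tool_pos: [0.466, 0.1957, 0.0982]
tool_rot: [-0.0, -0.148, 0.989, -0.0]
contact_force: [0.7, -0.2, 0.5]
gripper_width: 0.182
grasp_force: 58.7
```

```bash
python3 -m jog '[0,0,0.015,0,0,0,0,0,0.015,0,0,0]'
python3 -m jog '[0,0,0.015,0,0,0,0,0,0.015,0,0,0]'
python3 -c "
from h import *
f=grab('side')
u,v=map(int,project(f,[.465,.193,.08])); cv2.imwrite('pics/s6.png',cv2.resize(f['img'][v-40:v+50,u-60:u+60],None,fx=5,fy=5))"
```

```text
time: 21.55
tool_pos: [0.466, 0.1957, 0.0966]
tool_rot: [-0.0, -0.148, 0.989, -0.0]
contact_force: [-0.8, -0.4, -1.0]
gripper_width: 0.182
grasp_force: 58.7
time: 21.8
tool_pos: [0.4661, 0.1957, 0.0952]
tool_rot: [-0.0, -0.148, 0.989, -0.0]
contact_force: [-1.1, 0.2, -0.2]
gripper_width: 0.177
grasp_force: 58.7
```

View pics/s6.png

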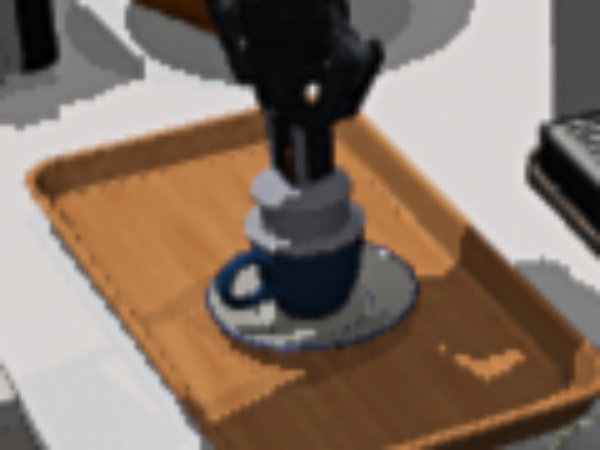

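The lid's disc sits on the collar, all but closed (crop (300,185)). One more small step down, then release.

```bash
python3 -m jog '[0,0,0.015,0,0,0,0,0,0.015,0,0,0]'
python3 -m jog '[0,0,0,0,0,0,0,0,0,0,0,0,0,0,0,0,0,0]' 50
python3 -m jog '[0,0,-0.1,0,0,0,0,0,-0.3,0,0,0,0,0,-0.6,0,0,0,0,0,-0.6,0,0,0]' >/dev/null
python3 -c "
from h import *
to(.4195,-.1865,.155,90)"
```

```text
time: 22.1
tool_pos: [0.4668, 0.1958, 0.095]
tool_rot: [0.001, -0.148, 0.989, -0.0]
contact_force: [-1.3, -0.1, 4.3]
gripper_width: 0.18
grasp_force: 59.1
time: 22.48
tool_pos: [0.4659, 0.1957, 0.0934]
tool_rot: [-0.0, -0.148, 0.989, -0.0]
contact_force: [0.2, -0.4, 0.2]
gripper_width: 0.585
grasp_force: 0.0
t22.98 pos [0.4682 0.1963 0.1574] F [ 0.1 -1.5 -0.2] w 50.1 | shift [ 1.589 -3.516  0.015] turn [0.0002 0.0021 0.0948]
```

```bash
python3 -m jog '[0.15,-0.35,0,0,0,0,0.395,-0.88,0,0,0,0]' 75 >/dev/null
python3 -m jog '[0.2,-0.44,0,0,0,0,0.395,-0.88,0,0,0,0]' >/dev/null
python3 -m jog '[0.2,-0.44,0,0,0,0,0.395,-0.88,0,0,0,0]' >/dev/null
python3 -m jog '[0.2,-0.44,0.3,0,0,0,0.395,-0.88,0.6,0,0,0,0.395,-0.88,0.6,0,0,0,0.395,-0.88,0.6,0,0,0]' >/dev/null
python3 - <<'E'
from m import *
for n in('top','side'):
    f=grab(n); w=cloud(f); hsv=cv2.cvtColor(f['img'],cv2.COLOR_BGR2HSV); np.savez(n+'2.npz',**f)
    P=band(w,(.465,.193),.045,.0875,.1); print(n,'lid',cv2.minEnclosingCircle(P[:,:2].astype(np.float32)))
    A=np.c_[P[:,:2]-[.465,.193],np.ones(len(P))]; print('tilt',np.linalg.lstsq(A,P[:,2],rcond=None)[0].round(4),len(P))
to(.4203,-.1865,.012,107)
E
```

```text
top lid ((0.46607691049575806, 0.19606849551200867), 0.028159834444522858)
tilt [-0.0128 -0.0019  0.0912] 376
side lid ((0.4645007848739624, 0.19346575438976288), 0.029488157480955124)
tilt [-0.0123 -0.012   0.0914] 153
t24.32 pos [ 0.4189 -0.1865  0.0945] F [ 0.3 -0.2  0.2] w 75.3 | shift [-0.012 -0.004  0.825] turn [-0.0003  0.0003  0.0008]
```

The lid is flat with its disc top at 0.091 m (expected 0.0905), so it is seated. Next the timer.

```bash
python3 -m jog '[-0.01,0,0.3,0,0,0,-0.01,0,0.6,0,0,0,-0.01,0,0.8,0,0,0,-0.01,0,0.83,0,0,0,-0.01,0,0.83,0,0,0]'
python3 -m jog '[0,0,0,0,0,0,0,0,0,0,0,0,0,0,0,0,0,0,0,0,0,0,0,0,0,0,0,0,0,0]' 20
python3 -m jog '[0,0,-0.2,0,0,0,0,0,-0.5,0,0,0,0,0,-0.9,0,0,0,0,0,-0.9,0,0,0]'
python3 - <<'E'
from m import *
to(.460,.319,.1,107); c=manip.state()['tool_pos']
f=grab('side'); w=cloud(f); hsv=cv2.cvtColor(f['img'],cv2.COLOR_BGR2HSV)
m=((hsv[...,0]<8)|(hsv[...,0]>172))&(hsv[...,1]>150)&(np.hypot(w[...,0]-c[0],w[...,1]-c[1])<.05)
p=w[m]; print(len(p),p.min(0)-c,p.max(0)-c)
E
```

```text
time: 24.95
tool_pos: [0.4201, -0.1867, 0.0118]
tool_rot: [0.001, -0.149, 0.989, -0.001]
contact_force: [0.2, 0.3, -0.2]
gripper_width: 0.88
grasp_force: 0.0
time: 25.58
tool_pos: [0.4201, -0.1872, 0.0125]
tool_rot: [0.001, -0.148, 0.989, -0.0]
contact_force: [-2.0, 1.3, 6.9]
gripper_width: 0.465
grasp_force: 59.8
time: 26.08
tool_pos: [0.4218, -0.1886, 0.1052]
tool_rot: [0.003, -0.148, 0.989, -0.003]
contact_force: [0.5, 0.2, -0.9]
gripper_width: 0.464
grasp_force: 60.8
t26.07 pos [ 0.4218 -0.1886  0.1052] F [ 0.5  0.2 -0.9] w 39.6 | shift [-1.854  4.741  0.03 ] turn [-0.0021  0.0018  0.0003]
1492 [-0.0448458  -0.04882103 -0.00250372] [0.04892133 0.04995035 0.33184088]
```

```bash
python3 -m jog '[-0.05,0.13,-0.35,0,0,0,-0.2,0.5,-0.6,0,0,0,-0.371,0.948,-0.6,0,0,0]' >/dev/null
python3 -m jog '[-0.18,0.47,0,0,0,0,-0.371,0.948,0,0,0,0]' >/dev/null
python3 -m jog '[-0.18,0.47,0,0,0,0,-0.371,0.948,0,0,0,0]' >/dev/null
python3 -m jog '[-0.18,0.47,0,0,0,0,-0.371,0.948,0,0,0,0]' >/dev/null
python3 -m jog '[-0.18,0.47,0,0,0,0,-0.3,0.75,0,0,0,0,-0.371,0.948,0,0,0,0,-0.371,0.948,0,0,0,0]' >/dev/null
python3 -m jog '[0,0,0.2,0,0,0,0,0,0.6,0,0,0,0,0,0.9,0,0,0,0,0,0.9,0,0,0]' >/dev/null
python3 -c "
from h import *
to(.460,.319,.0165,107)"
```

```text
t28.25 pos [0.4547 0.318  0.0664] F [-0.1  0.6  0.2] w 39.4 | shift [-0.058 -0.005  0.498] turn [-0.0006 -0.0026 -0.0002]
```

```bash
python3 -m jog '[-0.05,0,0.15,0,0,0,-0.05,0,0.35,0,0,0,-0.05,0,0.46,0,0,0,-0.05,0,0.46,0,0,0]'
python3 -m jog '[0,0,0.02,0,0,0,0,0,0.02,0,0,0]'
python3 -m jog '[0,0,0.015,0,0,0,0,0,0.015,0,0,0]'
```

```text
time: 28.75
tool_pos: [0.4614, 0.3217, 0.0233]
tool_rot: [-0.001, -0.148, 0.989, -0.0]
contact_force: [0.3, 0.9, -0.8]
gripper_width: 0.468
grasp_force: 60.8
time: 29.0
tool_pos: [0.4627, 0.3224, 0.0233]
tool_rot: [0.0, -0.148, 0.989, 0.0]
contact_force: [0.3, -0.4, -0.3]
gripper_width: 0.462
grasp_force: 60.9
time: 29.25
tool_pos: [0.4624, 0.3222, 0.0214]
tool_rot: [0.0, -0.148, 0.989, 0.0]
contact_force: [-0.2, -0.0, -0.7]
gripper_width: 0.464
grasp_force: 60.9
```

```bash
python3 -m jog '[0,0,0.02,0,0,0,0,0,0.04,0,0,0,0,0,0.04,0,0,0]'
python3 -m jog '[0,0,0.015,0,0,0,0,0,0.015,0,0,0]'
```

```text
time: 29.62
tool_pos: [0.4621, 0.322, 0.0169]
tool_rot: [-0.0, -0.148, 0.989, -0.0]
contact_force: [0.3, -0.1, -0.9]
gripper_width: 0.463
grasp_force: 60.8
time: 29.88
tool_pos: [0.4623, 0.3222, 0.0157]
tool_rot: [-0.0, -0.148, 0.989, -0.0]
contact_force: [1.1, 0.1, -0.3]
gripper_width: 0.461
grasp_force: 60.9
```

```bash
python3 -m jog '[0,0,0.012,0,0,0,0,0,0.012,0,0,0]'
python3 -m jog '[0,0,0,0,0,0,0,0,0,0,0,0,0,0,0,0,0,0]' 62
python3 -m jog '[0,0,-0.1,0,0,0,0,0,-0.4,0,0,0,0,0,-0.95,0,0,0]' >/dev/null
python3 -m jog '[0,0,-0.4,0,0,0,0,0,-0.7,0,0,0,0,0,-0.7,0,0,0]' >/dev/null
python3 - <<'E'
from m import *
for n in('top','side'):
    f=grab(n); w=cloud(f); hsv=cv2.cvtColor(f['img'],cv2.COLOR_BGR2HSV)
    m=((hsv[...,0]<8)|(hsv[...,0]>172))&(hsv[...,1]>150)&(np.hypot(w[...,0]-.462,w[...,1]-.322)<.05)&(w[...,2]>.012)&(w[...,2]<.06)
    p=w[m]; print(n,'timer',len(p),p.min(0).round(4),p.max(0).round(4))
    m=((hsv[...,2]>105)&(hsv[...,1]<60)&(np.hypot(w[...,0]-.484,w[...,1]+.377)<.08)&(np.abs(w[...,1]+.377)<.03)&(w[...,2]>.0075)).astype(np.uint8)
    k,l,st,ce=cv2.connectedComponentsWithStats(m); i=1+st[1:,4].argmax(); P=w[l==i]
    c=P[:,:2].mean(0); u,s,vt=np.linalg.svd(P[:,:2]-c); d=vt[0]*np.sign(vt[0,0]); t=(P[:,:2]-c)@d; mid=c+d*(t.max()+t.min())/2
    print(n,'spoon',len(P),np.degrees(np.arctan2(d[1],d[0])).round(1),mid.round(4),np.ptp(t).round(4))
    for a in np.arange(t.min(),t.max(),.02):
        q=P[(t>=a)&(t<a+.02)]; print('  ',((q.min(0)+q.max(0))/2).round(4),q[:,2].max().round(4))
to(.4845,-.377,.15,96)
E
```

```text
time: 30.12
tool_pos: [0.4624, 0.3222, 0.0156]
tool_rot: [-0.0, -0.148, 0.989, -0.0]
contact_force: [-3.2, -1.4, 6.2]
gripper_width: 0.465
grasp_force: 61.4
time: 30.5
tool_pos: [0.4623, 0.3221, 0.0144]
tool_rot: [-0.0, -0.148, 0.989, -0.0]
contact_force: [0.7, -0.3, 0.0]
gripper_width: 0.727
grasp_force: 0.0
top timer 178 [0.443  0.302  0.0199] [0.4776 0.3367 0.0443]
top spoon 232 6.2 [ 0.485  -0.3775] 0.1288
   [ 0.431  -0.384   0.0119] 0.0162
   [ 0.4511 -0.3815  0.0134] 0.0192
   [ 0.4708 -0.38    0.0146] 0.0209
   [ 0.4903 -0.3784  0.0143] 0.02
   [ 0.5108 -0.3744  0.0148] 0.0217
   [ 0.5303 -0.3729  0.0131] 0.0186
   [ 0.5448 -0.3719  0.0132] 0.0184
side timer 96 [0.4406 0.2956 0.0123] [0.4745 0.3322 0.043 ]
side spoon 331 7.9 [ 0.4837 -0.3772] 0.1298
   [ 0.4294 -0.3836  0.0113] 0.0149
   [ 0.4483 -0.3807  0.014 ] 0.0203
   [ 0.4687 -0.3808  0.0163] 0.0199
   [ 0.4887 -0.3767  0.0182] 0.0212
   [ 0.5089 -0.3739  0.0144] 0.0202
   [ 0.5287 -0.3718  0.0122] 0.0167
   [ 0.543  -0.3708  0.0131] 0.0173
t31.35 pos [0.4621 0.322  0.1793] F [-1.2 -1.  -0.3] w 62.0 | shift [ 1.836 -6.749  0.294] turn [-0.     -0.      0.0614]
```

```bash
python3 -m jog '[0.1,-0.4,0,0,0,0,0.262,-0.964,0,0,0,0]' 45 >/dev/null
python3 -m jog '[0.13,-0.48,0,0,0,0,0.262,-0.964,0,0,0,0]' >/dev/null
python3 -m jog '[0.13,-0.48,0,0,0,0,0.262,-0.964,0,0,0,0]' >/dev/null
python3 -m jog '[0.13,-0.48,0,0,0,0,0.262,-0.964,0,0,0,0]' >/dev/null
python3 -m jog '[0.13,-0.48,0,0,0,0,0.262,-0.964,0,0,0,0]' >/dev/null
python3 -m jog '[0.13,-0.48,0,0,0,0,0.262,-0.964,0,0,0,0]' >/dev/null
python3 -m jog '[0.13,-0.48,0.2,0,0,0.028,0.262,-0.964,0.5,0,0,0.056,0.262,-0.964,0.8,0,0,0.056,0.262,-0.964,0.8,0,0,0.056,0.262,-0.964,0.8,0,0,0.056]' >/dev/null
python3 -c "
from h import *
to(.4845,-.3775,.009,97)"
```

```text
t33.48 pos [ 0.4848 -0.3762  0.0994] F [ 1.2 -0.6  1.4] w 44.8 | shift [ 0.005 -0.014  0.904] turn [ 0.0002 -0.0002  0.    ]
```

```bash
python3 -m jog '[0,-0.01,0.3,0,0,0,0,-0.01,0.6,0,0,0,0,-0.01,0.85,0,0,0,0,-0.01,0.9,0,0,0,0,-0.01,0.9,0,0,0]'
python3 -m jog '[0,0,0,0,0,0,0,0,0,0,0,0,0,0,0,0,0,0,0,0,0,0,0,0,0,0,0,0,0,0]' 0
python3 -m jog '[0,0,-0.1,0,0,0,0,0,-0.4,0,0,0,0,0,-0.9,0,0,0,0,0,-0.9,0,0,0]'
python3 -c "
from h import *
f=grab('side'); to(.460,.078,.1,92.5); c=manip.state()['tool_pos']
u,v=map(int,project(f,c)); cv2.imwrite('pics/s7.png',cv2.resize(f['img'][v-50:v+50,u-60:u+60],None,fx=5,fy=5))"
```

```text
time: 34.1
tool_pos: [0.4859, -0.378, 0.0111]
tool_rot: [0.001, -0.061, 0.998, -0.001]
contact_force: [-0.1, -0.4, 0.2]
gripper_width: 0.529
grasp_force: 0.0
time: 34.72
tool_pos: [0.4858, -0.3785, 0.0112]
tool_rot: [0.001, -0.061, 0.998, -0.001]
contact_force: [-1.2, 0.5, 6.5]
gripper_width: 0.064
grasp_force: 60.9
time: 35.22
tool_pos: [0.4876, -0.3803, 0.1056]
tool_rot: [0.003, -0.061, 0.998, -0.004]
contact_force: [0.6, -0.2, 0.2]
gripper_width: 0.067
grasp_force: 60.3
t35.27 pos [ 0.4863 -0.379   0.1027] F [ 0.1 -0.1  0.3] w 5.5 | shift [-0.294  4.568  0.008] turn [-0.0013  0.0011  0.0249]
```

View pics/s7.png

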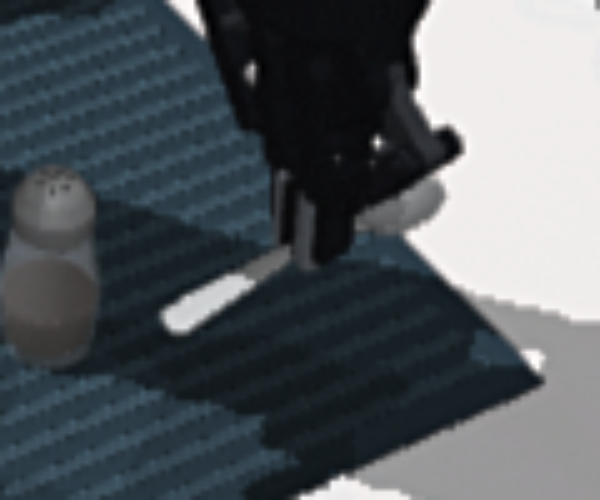

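```bash
python3 -m jog '[0,0.05,-0.3,0,0,0,-0.03,0.4,-0.5,0,0,0,-0.076,0.916,-0.5,0,0,0]' >/dev/null
python3 -m jog '[-0.04,0.45,0,0,0,0,-0.076,0.916,0,0,0,0]' >/dev/null
python3 -m jog '[-0.04,0.45,0,0,0,0,-0.076,0.916,0,0,0,0]' >/dev/null
python3 -m jog '[-0.04,0.45,0,0,0,0,-0.076,0.916,0,0,0,0]' >/dev/null
python3 -m jog '[-0.04,0.4,0,0,0,0.01,-0.06,0.7,0.1,0,0,0.02,-0.076,0.916,0.3,0,0,0.025,-0.076,0.916,0.5,0,0,0.025,-0.076,0.916,0.5,0,0,0.025,-0.076,0.916,0.5,0,0,0.025]' >/dev/null
python3 - <<'E'
from m import *
to(.468,.080,.03,92.5); c=manip.state()['tool_pos']
for n in('side','top'):
    f=grab(n); w=cloud(f); hsv=cv2.cvtColor(f['img'],cv2.COLOR_BGR2HSV)
    P=w[(hsv[...,1]<60)&(hsv[...,2]>80)&(np.abs(w[...,0]-c[0])<.08)&(np.abs(w[...,1]-c[1])<.03)&(np.abs(w[...,2]-c[2])<.025)]
    if len(P)<20: continue
    d=np.linalg.svd(P[:,:2]-P[:,:2].mean(0))[2][0]; d*=np.sign(d[0]); print(n,len(P),'yaw',np.degrees(np.arctan2(d[1],d[0])).round(1))
    for a in np.arange(-.07,.07,.02):
        q=P[(P[:,0]-c[0]>=a)&(P[:,0]-c[0]<a+.02)]
        if len(q): print(a.round(2),len(q),((q.min(0)+q.max(0))/2-c).round(4),'z',(q[:,2].min()-c[2]).round(4),(q[:,2].max()-c[2]).round(4))
E
```

```text
t37.15 pos [0.467  0.0813 0.0995] F [-0.1 -0.4  0.5] w 5.5 | shift [-0.01  -0.013  0.695] turn [-0.     -0.0002 -0.0003]
side 116 yaw 4.8
-0.07 23 [-0.0588 -0.0014 -0.0014] z -0.0042 0.0014
-0.05 16 [-0.0402 -0.0028  0.0025] z -0.0009 0.0059
-0.03 11 [-0.0212 -0.0028  0.0052] z 0.0022 0.0083
-0.01 1 [ 0.0008 -0.01    0.0022] z 0.0022 0.0022
0.01 6 [0.0223 0.0037 0.0024] z 0.0002 0.0046
0.03 36 [0.0396 0.0038 0.0002] z -0.0042 0.0045
0.05 23 [0.057  0.0003 0.    ] z -0.0045 0.0045
```

```bash
python3 -m jog '[-0.01,-0.01,0.3,0,0,0,-0.01,-0.01,0.6,0,0,0,-0.01,-0.01,0.75,0,0,0,-0.01,-0.01,0.8,0,0,0,-0.01,-0.01,0.8,0,0,0]'
python3 -m jog '[0,0,0.02,0,0,0,0,0,0.04,0,0,0,0,0,0.04,0,0,0]'
python3 -m jog '[0,0,0.015,0,0,0,0,0,0.015,0,0,0]'
```

```text
time: 37.88
tool_pos: [0.4688, 0.0805, 0.0203]
tool_rot: [0.001, -0.022, 1.0, 0.0]
contact_force: [0.2, -0.5, -0.1]
gripper_width: 0.061
grasp_force: 60.2
time: 38.25
tool_pos: [0.4683, 0.0805, 0.0158]
tool_rot: [0.0, -0.022, 1.0, 0.0]
contact_force: [-0.6, -0.8, 0.5]
gripper_width: 0.07
grasp_force: 60.2
time: 38.5
tool_pos: [0.4684, 0.0806, 0.0142]
tool_rot: [0.0, -0.022, 1.0, 0.0]
contact_force: [0.8, 0.5, 0.6]
gripper_width: 0.062
grasp_force: 60.3
```

```bash
python3 -m jog '[0,0,0.012,0,0,0,0,0,0.012,0,0,0]'
python3 -m jog '[0,0,0,0,0,0,0,0,0,0,0,0,0,0,0,0,0,0]' 30
python3 -m jog '[0,0,-0.1,0,0,0,0,0,-0.4,0,0,0,0,0,-0.95,0,0,0]' >/dev/null
python3 -m jog '[0.1,-0.4,-0.3,0,0,0,0.2,-0.9,-0.6,0,0,0]' >/dev/null
python3 -m jog '[0.1,-0.5,0,0,0,0,0.2,-0.95,0,0,0,0,0.2,-0.95,0,0,0,0,0.2,-0.95,0,0,0,0]'
python3 - <<'E'
from m import *
for n in('top','side'):
    f=grab(n); w=cloud(f); hsv=cv2.cvtColor(f['img'],cv2.COLOR_BGR2HSV)
    u,v=map(int,project(f,[.464,.2,.02])); cv2.imwrite(f'pics/end_{n}.png',cv2.resize(f['img'][v-90:v+90,u-120:u+120],None,fx=3.3,fy=3.3))
    P=w[(hsv[...,1]<70)&(hsv[...,2]>75)&(np.abs(w[...,0]-.468)<.08)&(np.abs(w[...,1]-.08)<.03)&(w[...,2]>.01)&(w[...,2]<.04)]
    r=cv2.minAreaRect(P[:,:2].astype(np.float32)); d=np.linalg.svd(P[:,:2]-P[:,:2].mean(0))[2][0]; d*=np.sign(d[0])
    print(n,'spoon',len(P),r,'yaw',np.degrees(np.arctan2(d[1],d[0])).round(1),'zmax',P[:,2].max())
    S=band(w,(.4645,.192),.08,.0175,.025)[:,:2]; S=S[np.abs(np.hypot(*(S-[.4645,.192]).T)-.056)<.006]; print('saucer',circ(S))
    L=band(w,(.465,.193),.045,.0875,.1); print('lid',cv2.minEnclosingCircle(L[:,:2].astype(np.float32)),L[:,2].mean())
E
```

```text
time: 38.75
tool_pos: [0.4684, 0.0805, 0.0142]
tool_rot: [-0.0, -0.022, 1.0, -0.0]
contact_force: [-4.3, -0.6, 9.6]
gripper_width: 0.064
grasp_force: 61.4
time: 39.12
tool_pos: [0.468, 0.0805, 0.0126]
tool_rot: [-0.0, -0.022, 1.0, 0.0]
contact_force: [0.1, -0.1, -1.9]
gripper_width: 0.351
grasp_force: 0.0
time: 40.25
tool_pos: [0.4362, -0.1057, 0.1682]
tool_rot: [0.0, -0.021, 1.0, 0.0]
contact_force: [-0.2, -0.6, -0.1]
gripper_width: 0.352
grasp_force: 0.0
top spoon 291 ((0.4670778512954712, 0.08181684464216232), (0.1303349882364273, 0.02703656256198883), 2.122018814086914) yaw 2.8 zmax 0.027500045015328878
saucer (array([0.4653, 0.1923]), 109.5)
lid ((0.4660401940345764, 0.19579532742500305), 0.028081070631742477) 0.09107637462259181
side spoon 151 ((0.4674457907676697, 0.0772927775979042), (0.13034744560718536, 0.030028169974684715), 7.4963765144348145) yaw 3.9 zmax 0.024494178650121268
saucer (array([0.4644, 0.1912]), 109.4)
lid ((0.4651455879211426, 0.19264140725135803), 0.029074857011437416) 0.09153003572000043
```

View pics/end_top.png

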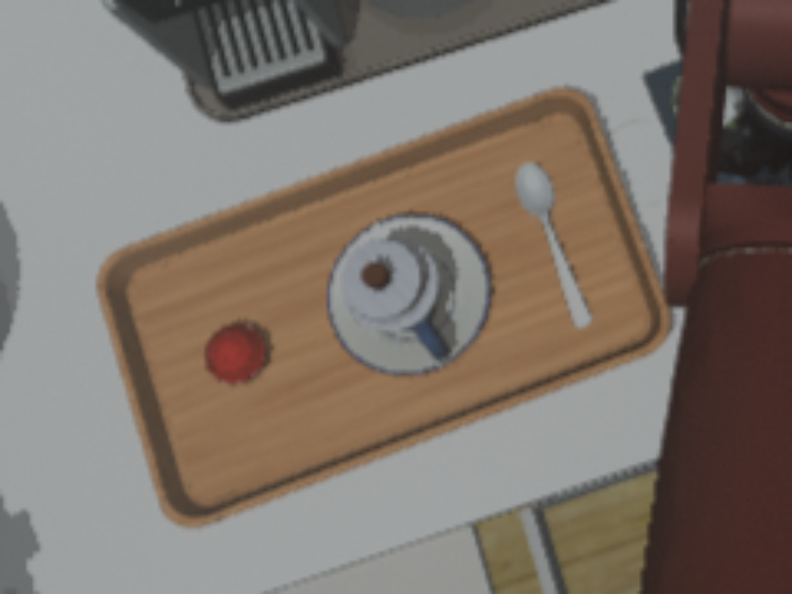

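View pics/end_side.png

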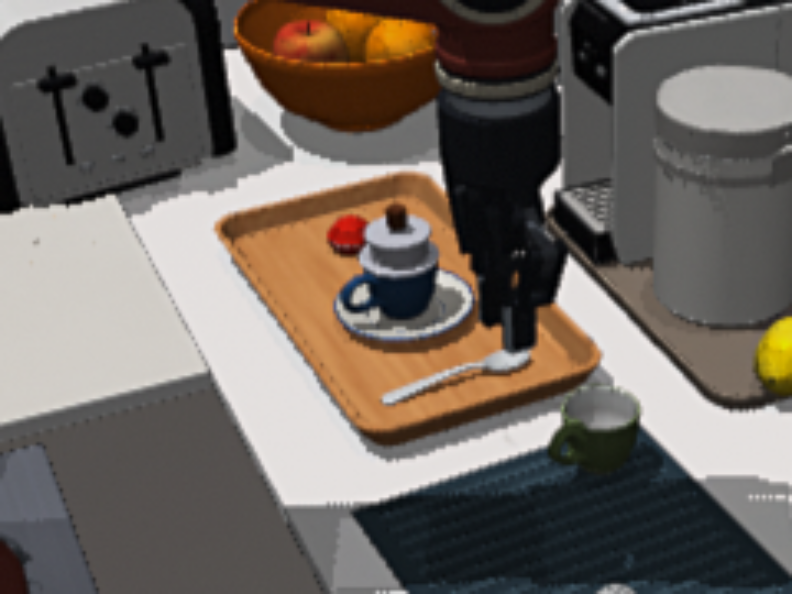

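The final pictures show the cup, strainer and lid upright on the saucer (top crop (385,285)), the timer to its left at (237,352), and the spoon to its right at (553,245) with the bowl pointing away. Nothing touches the saucer, and the green cup is still standing where it was. I'm handing it in.

```bash
python3 -c "
from plant import manip
print(manip.job_done())"
```

```text
the job is handed in; nothing more can be done
None
```

The tray is laid as asked and handed in after about 40 s of the 147 s allowed. The final pictures and measurements show everything in place, but the hand-in returned no verdict.

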